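# Press the offcut home in the drilling jig and hold it

### The job

Pick up the longer of the two pale wooden offcuts, lay it flat and lengthwise on the blue drilling jig and push its end in between the guide rails, against the brass sprung ejector pin, until it seats firmly on the steel stop; push, do not ram. Finish while still holding it there with the gripper, pressed against the stop, so that the spring cannot push it back out, and leave the other things on the table where they are.

Things in the scene. Friction and masses are not known exactly. Their poses are not given: they have to be found in the camera images.
- long_offcut: The workpiece: a pale pine offcut, a plain block 115 mm long (its y axis), 45 mm wide (x), 19 mm thick (z), about 50 g (varies). Origin at the centre of its underside. It lies flat on the table with its long axis roughly along the robot's forward direction. Either end may lead.
- jig: Drilling jig, screwed down: blue plate 10 mm thick, 92 mm wide, from 200 mm behind the stop face to 70 mm beyond it. Origin on the table under the middle of the stop face; +x = pushing direction (roughly away from the robot), z up. The work lies on the plate along x at y = 0. Behind x = -70 mm the plate is bare but for two screw heads, 4 mm high, at x = -190, y = +-36 mm.
- guide_mouth (a point): Middle of the guide's flared mouth, on top of the plate, 70 mm behind the stop face; axes as the jig. Here the mouth is about 70 mm wide; it narrows over 20 mm to two straight pale aluminium rails, 49 mm apart, that run on to the stop. Rails are 16 mm high above the plate.
- bushing (a point): Top of the brass drill bushing, 50 mm above the table. It sits on a fixed pale aluminium bridge over the rails, spanning 36 to 2 mm behind the stop face; bridge underside 25 mm, top 35 mm above the plate. The work slides in under it.
- stop_face (a point): Middle of the stop face at the height of the plate's upper side; same axes as the jig. A seated workpiece has its leading end face at x = 0 here (so the long offcut's origin is then at x = -57.5 mm), y within 2 mm of 0, z = 0.
- stop: The hard stop: two steel blocks 18 mm high either side of the ejector pin, face at x = 0 of the jig, 20 mm wide each, with a 21 mm gap between them; fixed to the jig.
- ejector (a joint): Sprung brass ejector pin, 12 mm thick, 9.5 mm above the plate, pointing back at the work. 0 = free, sticking out 20 mm from the stop face; grows in m as it is pushed in along the jig's +x. A seated workpiece pushes it in 20 mm (0.020). Spring 250 N/m with 3 N preload: about 3 N at first touch and 8 N when the work is seated; it springs back when let go.
- short_offcut: Bystander: the shorter, paler offcut, 75 x 38 mm, 22 mm high, lying flat. It and the long one may have swapped places.
- tape: Bystander: green tape measure, 79 x 32 mm, 67 mm high, beyond the offcuts. Origin at the centre of its underside.
- wire_spool: Bystander: yellow spool, 48 mm wide, 40 mm high.
- pliers: Bystander: grey pliers lying flat, 185 x 57 mm, 12 mm high.
Things that resemble listed ones, but are neither listed nor needed, are in the scene too. Several things have the shape of the long_offcut; the one meant has the colours described above.

How it is judged:
By the outcome, as a careful person would: the job done as asked, in the order asked, and still so for the second after the job is handed in, while the arm keeps its last pose, push and grip.
It also fails if it takes over 56 s, if anything falls off the work surface, if the arm or the gripper's body presses on something with over 40 N, if the wrist force passes 120 N, or if a joint passes its speed limit or range.

### The arm

A 6-joint arm with a two-finger parallel gripper is mounted at the origin on a cart in front of the work surface, level with it; the furniture and walls round the work are solid. World frame = base frame: x ahead of the robot, y to its left, z up, the work surface at z = 0. Lengths are in m, angles in degrees, forces in N, time in s.
With the tool pointing down it reaches from about 0.3 to 0.75 m from the base axis. Payload 8.5 kg.
Tool frame: the origin (TCP) lies at the very end of the fingers, on their centre line; the grasp point (between the pads) lies 19 mm behind it (grip_depth is the distance from the TCP to the grasp point, in m); z points along the fingers, y is the direction in which the jaws open and shut (so a half turn about z gives the same grasp; the last joint's range is limited). The gripper opens to 85 mm and grips with 20 to 120 N. Pads are 22 mm wide; open, the fingers measure 114 mm over their backs; the gripper's body (76 mm by 85 mm) begins 54 mm behind the grasp point. The pads swing forward as they close: fully open they stand 13 mm farther back than shut.
Start: joints at [-85.273, 21.807, 74.336, -0, 83.858, -12.336], TCP at [0.161, -0.526, 0.209] pointing down, gripper open.
Joint ranges: [-178.18, 178.18], [-50.72, 133.34], [12.68, 142.11], [-81.47, 261.47], [9.98, 163.14], [-165.26, 165.26]. Speed limits (degrees/s): [136.94, 136.94, 180, 180, 180, 180].

### API

Orientations are given as a 3x3 rotation matrix whose columns are the frame's x, y, z axes.
In Python, from rig import observe, get_image, close_job, silhouettes, grip_depth gives the robot as it stands. The module is installed in compiled form; this text tells all that it offers.
- The arm moves only by the shell command python3 -m crank 'ROWS' [FORCE]. ROWS is a JSON object of lists of equal length, an entry for each row: "slide": the shift along the tool's x, y, z in m, a list of three; "roll": the turn about the tool's z in rad; "grip": the finger opening in m, from 0 to 0.0854. A call has exactly 8 rows; each row is the pose to reach, as a shift and turn from the pose commanded when the call began, along the tool's axes at that moment; what a row does not reach only later rows make up. A row lasts 1/10 s, in which the tool goes at most 50 mm and 8.59 degrees, less where a joint would pass 70% of its speed; a pose out of reach is approached as far as the arm can. A call with a gripper value outside its range is refused whole. The fingers move at their own pace and stop on an object; FORCE is the grip in N (left out, the last holds). Time passes only in rows, so rows that repeat a pose let the fingers close, or fill a call up. It gives the time, the measured TCP pose, the force and the opening at its end, in the units of the state.
- observe(): the state, without advancing time (a new reading comes with each control period).
- get_image(name): name is "side" or "top" or "wrist"; returns a dict with "frame" (420x560x3 uint8, red, green, blue), "fx", "fy", "cx", "cy" (pixels), "xyz" and "rotation" of the camera in the world. Camera axes: x right, y down, z forward; pixel columns grow to the right and rows downward; lengths in m; the calibration is good to about 2 mm. A picture is of the moment at which its call begins. There is no depth.
- close_job(): hands the job in, once; it reports no verdict.
Trained networks look in a picture, given as the dict that the camera call returned (one of the last four; its "shot" number tells which), for a name from the list of things; names that differ only in an ending like _2 or _b are one class to them, and where a whole thing is asked for, a point or a joint stands for the part that bears it (a point fixed in the world has none). Each returns a list of dicts, best first, with "confidence" (0 to 1); they miss things now and then, are a little off and sometimes report something else, mostly with a low value. They report only what shows in the picture. A call takes as long as a camera call. They do not tell look-alikes from the thing itself.
- silhouettes(target, picture): "pixels" (420x560 bool, what is visible of it) and "box" ([centre column, centre row, width, height] in pixels, round what is visible of it).
The state is a dict: "time_s": time; "q": joint angles; "qvel": joint speeds; "joint_efforts": joint torques, N m; "position": TCP position; "tool_rot": TCP orientation; "ft_force": force on the tool from outside, world axes, zero at the start; "wrist_torque": the same for the moment, N m; "grip_width": finger opening in m.
Only numpy, scipy, OpenCV 4.12 (cv2) and the standard library are available. Lean on these libraries where they do the work, as an engineer would, in place of code of your own. Each camera call takes 0.05 s, during which the arm holds its last target.

## Working session

There is one attempt and no reset: what is moved stays moved. The work goes in short steps, Python scripts to look and compute and a shell command to move; the robot and the scene stay as the last step left them, time stands still between calls to the robot, and variables do not carry over. Pictures are saved under pics/ and viewed, and the job is handed in when it is done.

```bash
mkdir -p pics; ls; cat > h.py <<'E'
import numpy as np, cv2
from rig import *
def save(p,n,s=1): cv2.imwrite('pics/'+n, cv2.resize(cv2.cvtColor(p['frame'],cv2.COLOR_RGB2BGR),None,fx=s,fy=s))
def ray(p,u,v,z):
    R=np.array(p['rotation']);c=np.array(p['xyz'])
    d=R@np.array([(u-p['cx'])/p['fx'],(v-p['cy'])/p['fy'],1])
    return c+d*(z-c[2])/d[2]
def proj(p,X):
    R=np.array(p['rotation']);c=np.array(p['xyz'])
    q=R.T@(np.array(X)-c); return np.array([p['fx']*q[0]/q[2]+p['cx'],p['fy']*q[1]/q[2]+p['cy']])
E
python3 - <<'E'
from h import *
s=observe(); print(s); print(grip_depth)
for n in ['side','top','wrist']:
    p=get_image(n); save(p,n+'0.png'); print(n,p['xyz'],p['rotation'],p['fx'],p['cx'],p['cy'])
    for t in ['long_offcut','jig','short_offcut','stop','tape']:
        for d in silhouettes(t,p): print(t,d['confidence'],d['box'])
E
```

```text
pics
{'time_s': 0.0, 'q': array([-8.52750943e+01,  2.18424990e+01,  7.43842473e+01,  1.37640760e-03,
        8.38580996e+01, -1.23371303e+01]), 'qvel': array([ 0.10037616, -0.06104858,  0.00255857, -0.06118591,  0.05927686,
        0.01739111]), 'joint_efforts': array([-5.91489024e-04, -4.48475003e+01, -2.31280607e+01, -2.25799768e-04,
        4.73146429e-03,  7.43715276e-06]), 'position': array([ 0.16133894, -0.52547109,  0.20790064]), 'tool_rot': array([[ 9.55988411e-01,  2.93404411e-01, -9.81755880e-05],
       [ 2.93404230e-01, -9.55987329e-01,  1.47777539e-03],
       [ 3.39731198e-04, -1.44154128e-03, -9.99998903e-01]]), 'ft_force': array([ 0.055852  , -0.99459195, -0.28411789]), 'wrist_torque': array([-0.00095609, -0.01024799, -0.0469725 ]), 'grip_width': 0.08536181856142903}
0.0187
side [ 0.42221557 -1.06783674  0.49270376] [[ 0.98595962 -0.04988606  0.15935811]
 [-0.16628757 -0.3803883   0.90975446]
 [ 0.01523389 -0.92348044 -0.38334294]] 520.5578025596031 280.06671231164313 214.21752211707476
long_offcut 0.94 [243.1, 228.4, 50.2, 18.5]
long_offcut 0.83 [311.5, 225.2, 35.3, 
[... 339 characters left out ...]
878e-03]
 [ 4.18189844e-04 -6.59152834e-02 -9.97825135e-01]] 426.97723531430063 280.50632320779545 212.27463097066482
long_offcut 0.88 [232.2, 179.9, 52.5, 42.1]
long_offcut 0.75 [240.1, 253.0, 24.8, 57.8]
long_offcut 0.67 [306.1, 274.7, 31.0, 51.8]
jig 0.94 [161.1, 227.3, 53.6, 123.4]
short_offcut 0.64 [396.5, 247.8, 24.3, 37.0]
short_offcut 0.27 [159.7, 180.5, 6.6, 28.6]
stop 0.58 [159.8, 193.1, 32.3, 8.6]
tape 0.57 [305.8, 176.6, 29.1, 26.8]
wrist [ 0.23653658 -0.50195495  0.37544225] [[ 2.92316579e-01 -9.09949564e-01 -2.94181591e-01]
 [-9.56321268e-01 -2.77882797e-01 -9.07236636e-02]
 [ 8.05955036e-04  3.07852143e-01 -9.51433870e-01]] 332.9567943841378 277.6481123495806 208.3251540848584
```

```bash
python3 - <<'E'
import cv2
a=cv2.imread('pics/top0.png')[120:340,100:440]; cv2.imwrite('pics/top0c.png',cv2.resize(a,None,fx=2.3,fy=2.3,interpolation=cv2.INTER_CUBIC))
a=cv2.imread('pics/side0.png')[160:350,170:420]; cv2.imwrite('pics/side0c.png',cv2.resize(a,None,fx=3,fy=3,interpolation=cv2.INTER_CUBIC))
E
```

```text
(no output)
```

View pics/top0c.png

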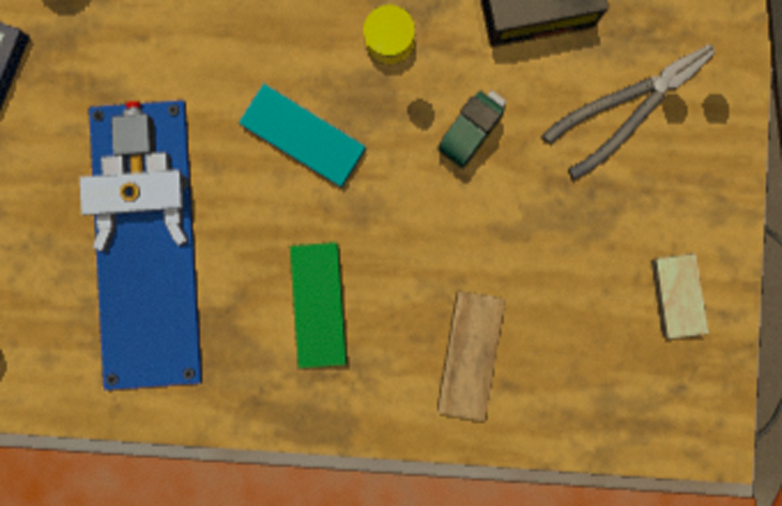

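View pics/side0c.png

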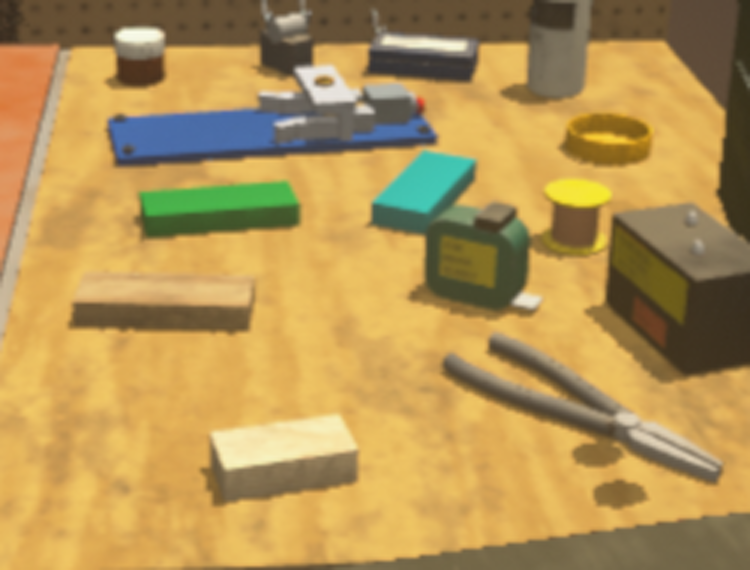

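View pics/top0.png

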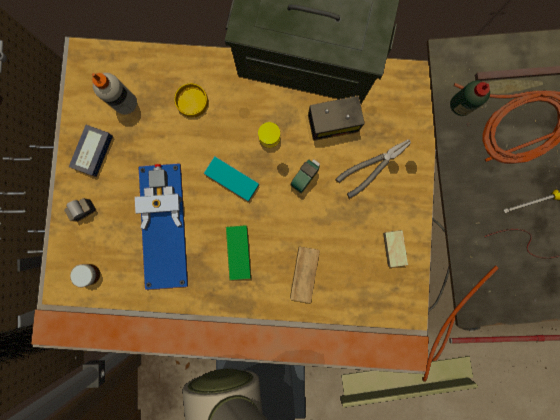

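Candidates shaped like the long offcut (top image): green block (239,253), teal block (232,180), wood-grained block (306,275). Only the last is pale pine, so it is the one meant; the paler, shorter block at (396,248) is the short_offcut. The enlarged crop confirms this.

```bash
cat > m.py <<'E'
from h import *
from scipy.optimize import minimize
def boxcorn(x,y,a,L,W,z0,z1):
    c,s=np.cos(a),np.sin(a)
    return [(x+c*i*L/2-s*j*W/2,y+s*i*L/2+c*j*W/2,z) for i in(-1,1) for j in(-1,1) for z in(z0,z1)]
def fitbox(views,g,L,W,z0,z1):
    """views: list of (pic,mask). fit x,y,a by IoU of hull"""
    S=4
    ms=[(p,cv2.resize(m.astype(np.uint8),None,fx=S,fy=S,interpolation=cv2.INTER_LINEAR)) for p,m in views]
    def f(v):
        t=0
        for p,m in ms:
            pts=np.array([(proj(p,X)+.5)*S for X in boxcorn(v[0],v[1],v[2],L,W,z0,z1)])
            h=cv2.convexHull((pts*16).astype(np.int32)); im=np.zeros_like(m)
            cv2.fillConvexPoly(im,h,1,shift=4)
            t+=1-(im&m).sum()/(im|m).sum()
        return t
    r=minimize(f,g,method='Nelder-Mead',options=dict(initial_simplex=[g,[g[0]+.01,g[1],g[2]],[g[0],g[1]+.01,g[2]],[g[0],g[1],g[2]+.1]],xatol=1e-4,fatol=1e-4))
    return r.x,r.fun/len(ms)
E
python3 - <<'E'
from m import *
p=get_image('top');q=get_image('side')
def near(t,p,u,v): return min(silhouettes(t,p),key=lambda d:np.hypot(d['box'][0]-u,d['box'][1]-v))
a=near('long_offcut',p,306,275);b=near('long_offcut',q,224,261)
g=ray(p,306,274.7,.019);print(g)
for V in ([(p,a['pixels'])],[(q,b['pixels'])],[(p,a['pixels']),(q,b['pixels'])]):
    x,e=fitbox(V,[g[0],g[1],-.15],.115,.045,0,.019); print('long',x[:2],np.degrees(x[2]),e)
j=silhouettes('jig',p)[0]
cv2.imwrite('pics/jm.png',(j['pixels']*255).astype(np.uint8))
# colour blue plate corners
f=p['frame'].astype(int); m=((f[...,2]>f[...,0]+40)&(f[...,2]>f[...,1]+25)).astype(np.uint8)
m[:,:130]=0;m[:,200:]=0
ys,xs=np.nonzero(m); h=cv2.convexHull(np.c_[xs,ys].astype(np.int32)); 
hm=np.zeros(m.shape,np.uint8); cv2.fillConvexPoly(hm,h,1)
g=ray(p,163,227,.01)
x,e=fitbox([(p,hm)],[g[0],g[1],0.],.270,.092,0,.010); print('jig centre',x[:2],np.degrees(x[2]),e)
c,s=np.cos(x[2]),np.sin(x[2]); o=x[:2]+.065*np.array([c,s]); print('jig origin',o)
for d in silhouettes('bushing',p)+silhouettes('stop',p)+silhouettes('ejector',p): print(d['confidence'],d['box'],[ray(p,*d['box'][:2],z)[:2] for z in(.05,.028,.02)])
for X in [(-.2,-.046,.01),(-.2,.046,.01),(.07,.046,.01),(.07,-.046,.01),(0,0,.01),(-.019,0,.05)]:
    w=[o[0]+c*X[0]-s*X[1],o[1]+s*X[0]+c*X[1],X[2]]; print(X,np.round(w,4),proj(p,w),proj(q,w))
save(p,'t1.png');save(q,'s1.png')
E
```

```text
[ 0.47017565 -0.14525774  0.019     ]
long [ 0.472254   -0.14296693] -12.237851944638292 0.08367801463569835
long [ 0.47487127 -0.14010759] -10.825159766817421 0.08598202542744415
long [ 0.47346008 -0.1422987 ] -12.396015231728242 0.09983270271126554
jig centre [0.58181966 0.16601298] 3.081925435000924 0.03480181816078931
jig origin [0.64672565 0.16950763]
0.79 [160.6, 224.9, 52.3, 128.8] [array([0.58161533, 0.15724026]), array([0.58253632, 0.16339315]), array([0.58287122, 0.16563057])]
0.49 [394.4, 249.9, 26.7, 34.8] [array([ 0.52021847, -0.32826722]), array([ 0.51962203, -0.3341137 ]), array([ 0.51940514, -0.33623969])]
0.55 [158.7, 191.6, 34.0, 7.8] [array([0.651509  , 0.16115475]), array([0.65415741, 0.16740439]), array([0.65512047, 0.16967699])]
0.5 [161.8, 226.9, 53.4, 126.5] [array([0.57739638, 0.15474377]), array([0.5782131 , 0.16083496]), array([0.57851009, 0.16304994])]
(-0.2, -0.046, 0.01) [0.4495 0.1128 0.01  ] [186.43063627 286.3691836 ] [207.22850273 212.28048162]
(-0.2, 0.046, 0.01) [0.4445 0.2047 0.01  ] [143.84625348 289.52106069] [203.91512975 198.98303976]
(0.07, 0.046, 0.01) [0.7142 0.2192 0.01  ] [137.44234254 165.85501385] [304.7367069  192.55141616]
(0.07, -0.046, 0.01) [0.7191 0.1273 0.01  ] [179.22566199 162.82614007] [314.23400076 204.87937983]
(0, 0, 0.01) [0.6467 0.1695 0.01  ] [160.07872243 195.93511947] [283.25595252 200.25976318]
(-0.019, 0, 0.05) [0.6278 0.1685 0.05  ] [155.20202906 202.95983308] [276.27101712 186.09229402]
```

```bash
python3 -m crank '{"slide":[[0.037,-0.029,0],[0.074,-0.058,0],[0.111,-0.087,0],[0.148,-0.116,0],[0.185,-0.145,0],[0.222,-0.174,0.01],[0.259,-0.203,0.02],[0.296,-0.232,0.03]],"roll":[0.06,0.12,0.18,0.24,0.3,0.36,0.42,0.51],"grip":[0.085,0.085,0.085,0.085,0.085,0.085,0.085,0.085]}' 60
python3 - <<'E'
from h import *
s=observe();print(s['q'],s['position'],s['tool_rot'])
d=np.array([.4367,-.1342,.12])-s['position'];print(s['tool_rot'].T@d)
E
```

```text
time_s: 2.1
position: [0.3771, -0.2155, 0.1785]
tool_rot: [[0.977, -0.214, 0.001], [-0.214, -0.977, -0.001], [0.001, 0.0, -1.0]]
ft_force: [-0.1, -0.1, 0.7]
grip_width: 0.0854
[-4.54472158e+01  1.18069514e+01  9.44479834e+01  3.19259834e-03
  7.36937187e+01  5.68962952e+01] [ 0.37706362 -0.21549249  0.17846078] [[ 9.76879916e-01 -2.13787711e-01  6.66830178e-04]
 [-2.13787328e-01 -9.76880042e-01 -6.01092656e-04]
 [ 7.79919316e-04  4.44635501e-04 -9.99999597e-01]]
[ 0.04083268 -0.09218853  0.05845166]
```

```bash
python3 -m crank '{"slide":[[0.01,-0.023,0.014],[0.02,-0.046,0.028],[0.031,-0.07,0.044],[0.041,-0.092,0.058],[0.041,-0.092,0.058],[0.041,-0.092,0.058],[0.041,-0.092,0.058],[0.041,-0.092,0.058]],"roll":[0,0,0,0,0,0,0,0],"grip":[0.085,0.085,0.085,0.085,0.085,0.085,0.085,0.085]}'
cat > w.py <<'E'
import sys
from m import *
p=get_image('wrist');save(p,sys.argv[1])
s=observe();print(s['position'],s['time_s'])
for d in silhouettes('long_offcut',p):
    print(d['confidence'],d['box'])
    g=ray(p,*d['box'][:2],.019)
    x,e=fitbox([(p,d['pixels'])],[g[0],g[1],-.21],.115,.045,0,.019); print(x[:2],np.degrees(x[2]),e)
E
python3 w.py w1.png
```

```text
time_s: 2.9
position: [0.4357, -0.1366, 0.1211]
tool_rot: [[0.977, -0.212, 0.001], [-0.212, -0.977, -0.001], [0.001, 0.0, -1.0]]
ft_force: [-0.4, 0.7, 0.3]
grip_width: 0.0847
[ 0.43562201 -0.13653193  0.12098   ] 2.95
0.7 [86.2, 127.2, 120.7, 159.7]
[0.52131138 0.00131783] 3.464710520794358 0.018691873761244038
0.66 [275.0, 154.2, 61.8, 145.9]
[ 0.47105385 -0.14209151] -11.28895977073141 0.018323920624633505
```

View pics/w1.png

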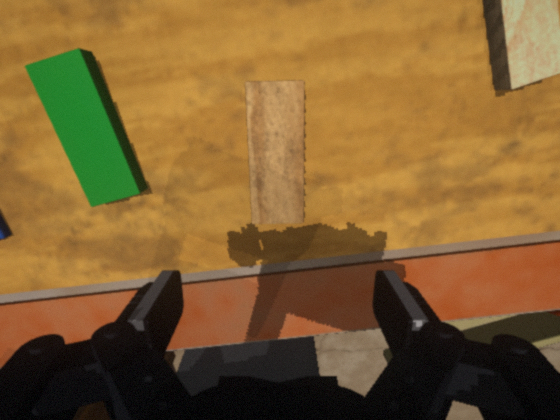

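The pine block is at (275,154) with the gripper centred behind it; the wrist fit gives (0.471, -0.142, -11.3°), which agrees with the top view. Descending next.

```bash
python3 -m crank '{"slide":[[-0.0016,-0.0014,0.02],[-0.0016,-0.0014,0.04],[-0.0016,-0.0014,0.06],[-0.0016,-0.0014,0.08],[-0.0016,-0.0014,0.097],[-0.0016,-0.0014,0.110],[-0.0016,-0.0014,0.116],[-0.0016,-0.0014,0.116]],"roll":[-0.017,-0.017,-0.017,-0.017,-0.017,-0.017,-0.017,-0.017],"grip":[0.085,0.085,0.085,0.085,0.085,0.085,0.085,0.085]}'
python3 - <<'E'
from h import *
p=get_image('wrist');save(p,'w2.png');s=observe();print(s['position'],s['ft_force'])
E
```

```text
time_s: 3.8
position: [0.4343, -0.1343, 0.0043]
tool_rot: [[0.981, -0.194, -0.001], [-0.194, -0.981, 0.0], [-0.001, -0.0, -1.0]]
ft_force: [-0.7, 0.1, 0.4]
grip_width: 0.085
[ 0.43454479 -0.13437856  0.00476032] [-0.72598246 -0.00095088  0.5846906 ]
```

View pics/w2.png

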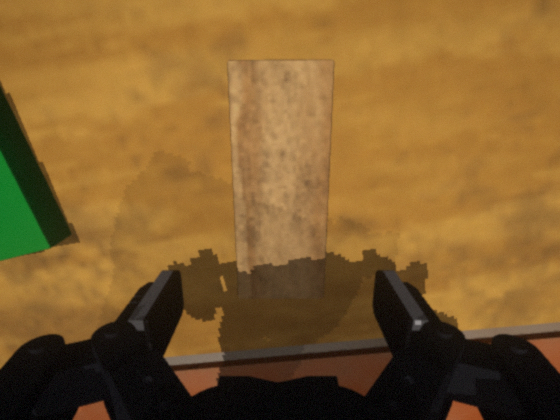

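```bash
python3 - <<'E'
from h import *
p=get_image('wrist');s=observe();R=s['tool_rot'];P=s['position']
print('tcp px',proj(p,P),'grasp',proj(p,P+R@[0,0,-.0187]))
for v,u in((297,238),(297,325),(60,228),(60,333)):
    print(R.T@(ray(p,u,v,.019)-P))
E
python3 -m crank '{"slide":[[0,0,0],[0,0,0],[0,0,0],[0,0,0],[0,0,0],[0,0,0],[0,0,0],[0,0,0]],"roll":[0,0,0,0,0,0,0,0],"grip":[0.07,0.06,0.05,0.04,0.04,0.04,0.04,0.04]}' 60
```

```text
tcp px [278.63613092 250.79912882] grasp [278.74891265 267.02195038]
[-0.02009762 -0.02147417 -0.01398099]
[-0.02016768  0.02440175 -0.01396698]
[ 0.09470242 -0.02134353 -0.01388703]
[ 0.09465047  0.02289272 -0.0138735 ]
time_s: 4.7
position: [0.4344, -0.1341, 0.0045]
tool_rot: [[0.981, -0.194, -0.0], [-0.194, -0.981, 0.0], [-0.0, -0.0, -1.0]]
ft_force: [-0.3, -0.3, -0.0]
grip_width: 0.0402
```

```bash
python3 - <<'E'
from h import *
p=get_image('wrist');save(p,'w3.png');s=observe();print(s['position'],s['ft_force'],s['grip_width'])
E
```

```text
[ 0.4344583  -0.13413906  0.00452295] [-0.60874805  0.85487115  0.06028795] 0.039977666281463924
```

View pics/w3.png

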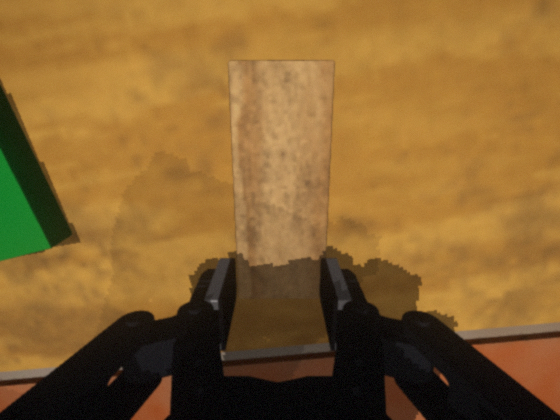

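The fingers are at the block's sides, but the opening reached the commanded 0.040, so the grip isn't confirmed. I'll close fully to see where they stop.

```bash
python3 -m crank '{"slide":[[0,0,0],[0,0,0],[0,0,0],[0,0,0],[0,0,0],[0,0,0],[0,0,0],[0,0,0]],"roll":[0,0,0,0,0,0,0,0],"grip":[0.02,0,0,0,0,0,0,0]}' 60
python3 - <<'E'
from h import *
p=get_image('wrist');save(p,'w4.png');s=observe();print(s['position'],s['ft_force'],s['grip_width'])
E
```

```text
time_s: 5.55
position: [0.4345, -0.1342, 0.0045]
tool_rot: [[0.981, -0.194, 0.0], [-0.194, -0.981, -0.0], [0.0, 0.0, -1.0]]
ft_force: [-0.2, 0.2, 0.1]
grip_width: 0.0
[ 0.43446921 -0.13412405  0.00452995] [-0.46124132 -0.40585149 -0.41079898] -1.1107596462368273e-05
```

View pics/w4.png

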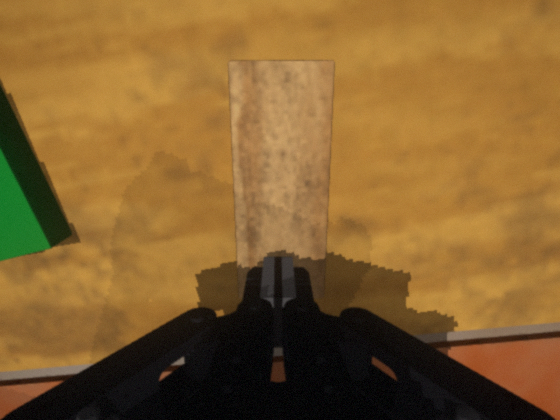

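```bash
python3 - <<'E'
from h import *
p=get_image('wrist');s=observe();R=s['tool_rot'];P=s['position']
for X in [(11,0,0),(11,0,-13),(11,0,-19),(0,0,-13),(11,11,0),(-11,0,0),(-11,0,-13),(11,0,-38),(-11,0,-38)]:
    print(X,proj(p,P+R@(np.array(X)/1000)))
a=p['frame'][220:340,200:360]
cv2.imwrite('pics/w4c.png',cv2.resize(a[...,::-1],None,fx=5,fy=5,interpolation=cv2.INTER_CUBIC))
q=get_image('side'); x,y=proj(q,P).astype(int);print(x,y,proj(q,P))
a=q['frame'][y-90:y+30,x-80:x+80];cv2.imwrite('pics/s4c.png',cv2.resize(a[...,::-1],None,fx=5,fy=5,interpolation=cv2.INTER_CUBIC))
E
```

```text
(11, 0, 0) [278.60725372 232.29287881]
(11, 0, -13) [278.68854322 242.02762903]
(11, 0, -19) [278.7302611  247.02351492]
(0, 0, -13) [278.69304559 261.78650787]
(11, 11, 0) [299.00105642 232.26762301]
(-11, 0, 0) [278.618449   268.82358112]
(-11, 0, -13) [278.69737284 280.77690021]
(11, 0, -38) [278.88427741 265.46759694]
(-11, 0, -38) [278.88568701 309.29780871]
204 261 [204.56511619 261.84986323]
```

View pics/w4c.png

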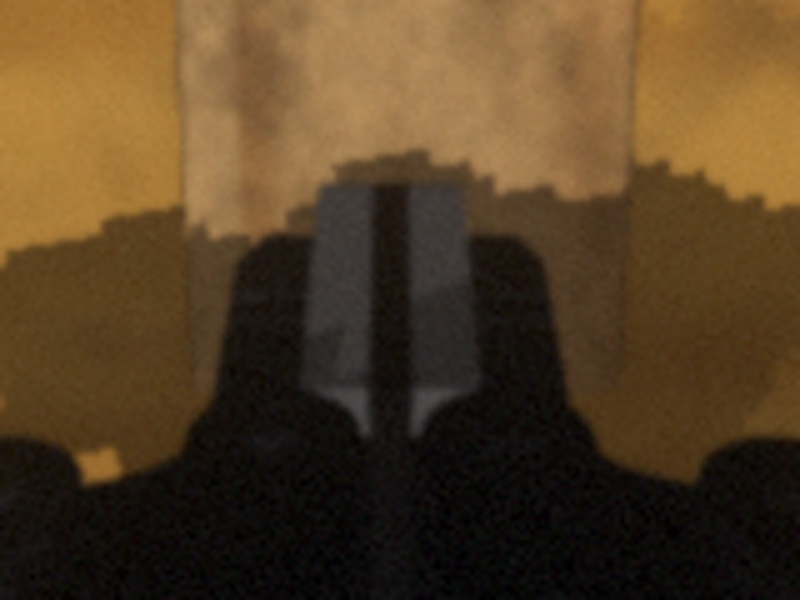

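View pics/s4c.png

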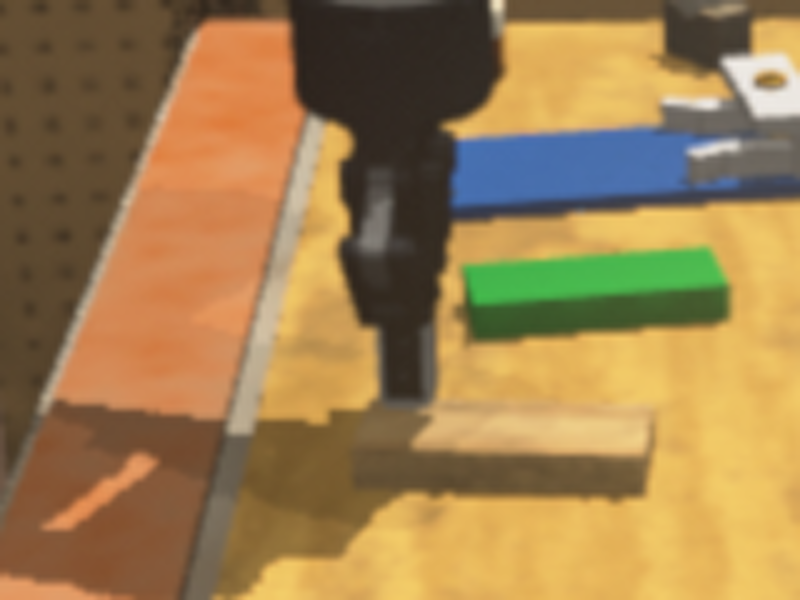

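The side view shows the fingertips hovering just above the block: they end about 22 mm short of where the reported TCP says, so they closed over air. Nothing was touched. I'll reopen and go down in small, force-checked steps, using the images for height.

```bash
python3 -m crank '{"slide":[[0,0,0],[0,0,0],[0,0,0],[0,0,0],[0,0,0],[0,0,0.003],[0,0,0.006],[0,0,0.006]],"roll":[0,0,0,0,0,0,0,0],"grip":[0.07,0.07,0.07,0.07,0.07,0.07,0.07,0.07]}' 60
python3 -m crank '{"slide":[[0,0,0.002],[0,0,0.004],[0,0,0.006],[0,0,0.008],[0,0,0.01],[0,0,0.012],[0,0,0.012],[0,0,0.012]],"roll":[0,0,0,0,0,0,0,0],"grip":[0.07,0.07,0.07,0.07,0.07,0.07,0.07,0.07]}' 60
cat > sv.py <<'E'
import sys
from h import *
s=observe();P=s['position'];print(P,s['ft_force'],s['grip_width'],s['time_s'])
q=get_image('side'); x,y=proj(q,P).astype(int)
a=q['frame'][y-90:y+30,x-80:x+80];cv2.imwrite('pics/'+sys.argv[1],cv2.resize(a[...,::-1],None,fx=5,fy=5,interpolation=cv2.INTER_CUBIC))
w=get_image('wrist');save(w,'w'+sys.argv[1])
E
python3 sv.py s5.png
```

```text
time_s: 6.5
position: [0.4342, -0.134, -0.0019]
tool_rot: [[0.981, -0.194, -0.001], [-0.194, -0.981, 0.0], [-0.001, -0.0, -1.0]]
ft_force: [-0.3, -0.8, -0.2]
grip_width: 0.0699
time_s: 7.3
position: [0.4344, -0.1341, -0.0135]
tool_rot: [[0.981, -0.194, -0.0], [-0.194, -0.981, 0.0], [-0.0, -0.0, -1.0]]
ft_force: [0.4, -0.9, 0.0]
grip_width: 0.0699
[ 0.43443776 -0.13413451 -0.01351382] [ 0.43306218 -0.90476584  0.0209766 ] 0.06988757736829988 7.3
```

View pics/s5.png

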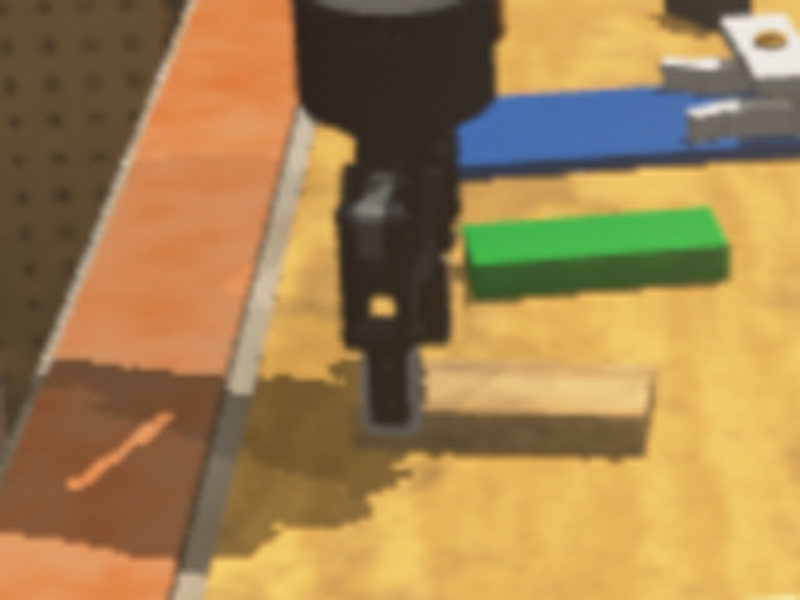

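View pics/ws5.png

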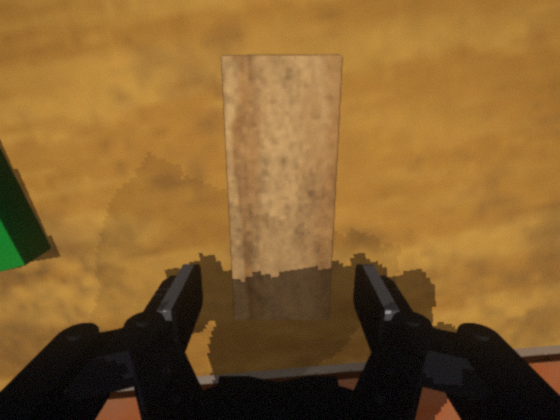

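```bash
python3 - <<'E'
from h import *
s=observe();P=s['position'];R=s['tool_rot'];q=get_image('side');x,y=proj(q,P).astype(int)
print('tip px',x-80+390/5,y-90+433/5)
for z in range(-5,-45,-5):
  for yy in(.035,.042): print(z,yy,proj(q,P+R@[0,yy,z/1000]))
E
```

```text
tip px 202.0 265.6
-5 0.035 [201.9373982  276.19613927]
-5 0.042 [201.33264895 277.98330562]
-10 0.035 [201.82799649 273.93219577]
-10 0.042 [201.22138622 275.70818485]
-15 0.035 [201.71817848 271.65963732]
-15 0.042 [201.10969736 273.42435067]
-20 0.035 [201.60794179 269.37841465]
-20 0.042 [200.99757994 271.13175294]
-25 0.035 [201.497284   267.08847811]
-25 0.042 [200.88503146 268.83034112]
-30 0.035 [201.38620272 264.78977767]
-30 0.042 [200.77204946 266.52006428]
-35 0.035 [201.2746955  262.48226294]
-35 0.042 [200.6586314 264.2008711]
-40 0.035 [201.16275989 260.16588312]
-40 0.042 [200.54477477 261.87270986]
```

```bash
python3 -m crank '{"slide":[[0,0,0.002],[0,0,0.004],[0,0,0.006],[0,0,0.008],[0,0,0.008],[0,0,0.008],[0,0,0.008],[0,0,0.008]],"roll":[0,0,0,0,0,0,0,0],"grip":[0.07,0.07,0.07,0.07,0.06,0.055,0.05,0.045]}' 60
python3 -m crank '{"slide":[[0,0,0],[0,0,0],[0,0,0],[0,0,0],[0,0,0],[0,0,0],[0,0,0],[0,0,0]],"roll":[0,0,0,0,0,0,0,0],"grip":[0.04,0.035,0.035,0.035,0.03,0.03,0.03,0.03]}' 60
python3 sv.py s6.png
```

```text
time_s: 8.25
position: [0.4345, -0.1342, -0.0214]
tool_rot: [[0.981, -0.194, 0.0], [-0.194, -0.981, -0.0], [0.0, 0.0, -1.0]]
ft_force: [-0.2, -0.7, 0.7]
grip_width: 0.0452
time_s: 9.05
position: [0.4346, -0.1342, -0.021]
tool_rot: [[0.981, -0.194, 0.001], [-0.194, -0.981, -0.0], [0.001, 0.0, -1.0]]
ft_force: [-0.8, 0.2, 7.1]
grip_width: 0.0435
[ 0.43456753 -0.13421096 -0.02098581] [-0.76096233  0.20264689  7.10015687] 0.04345754631194871 9.05
```

View pics/s6.png

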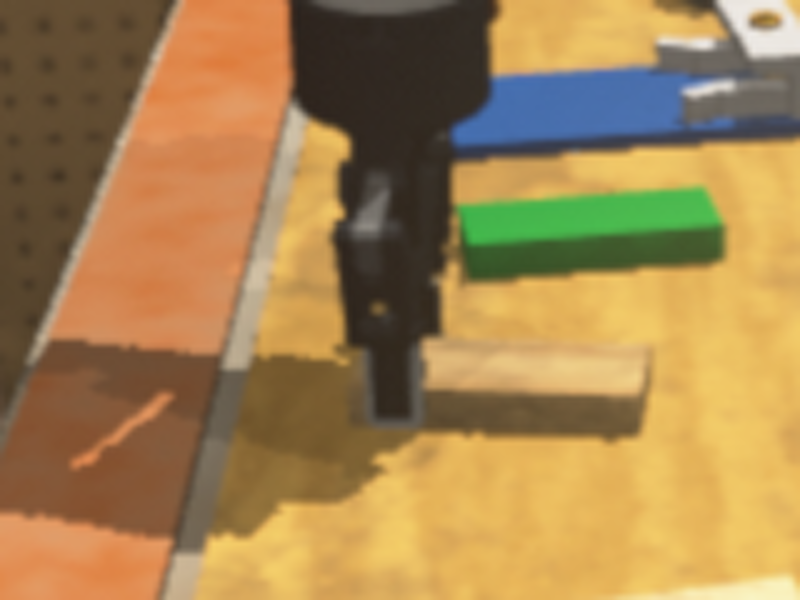

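View pics/ws6.png

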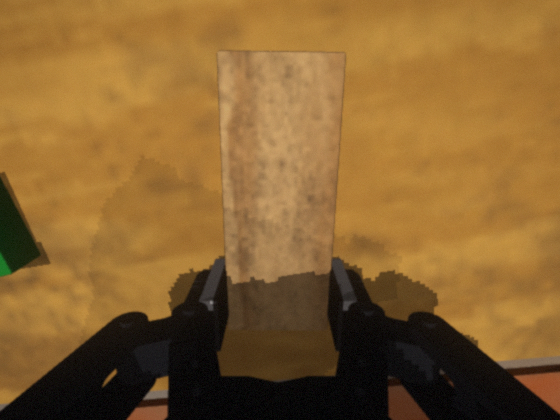

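Gripped at 43.5 mm with the pads on both sides of the block. Lifting it.

```bash
python3 -m crank '{"slide":[[0,0,-0.005],[0,0,-0.015],[0,0,-0.03],[0,0,-0.045],[0,0,-0.06],[0,0,-0.07],[0,0,-0.07],[0,0,-0.07]],"roll":[0,0,0,0,0,0,0,0],"grip":[0.03,0.03,0.03,0.03,0.03,0.03,0.03,0.03]}' 80
python3 sv.py s7.png
```

```text
time_s: 9.95
position: [0.4343, -0.134, 0.0484]
tool_rot: [[0.981, -0.194, -0.0], [-0.194, -0.981, 0.0], [-0.0, -0.0, -1.0]]
ft_force: [0.1, 0.4, -0.0]
grip_width: 0.0434
[ 0.43430377 -0.13403545  0.04841154] [ 0.05769343  0.38093657 -0.03224546] 0.04338210947684902 9.95
```

View pics/s7.png

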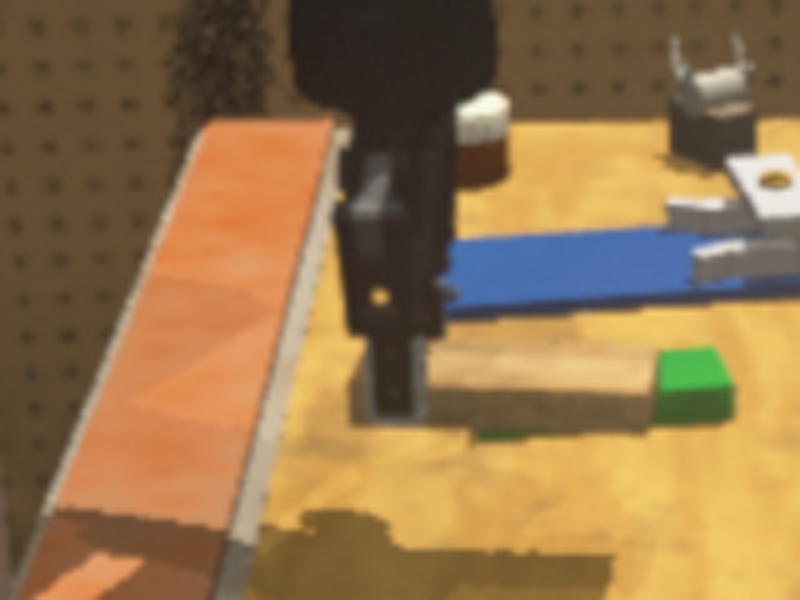

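View pics/ws7.png

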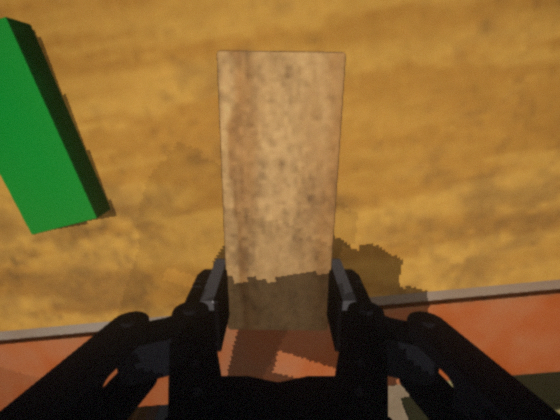

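```bash
python3 - <<'E'
from h import *
s=observe();P=s['position'];R=s['tool_rot'];p=get_image('wrist')
for u,v in((218,52),(345,52),(228,330),(330,330)):
    print(R.T@(ray(p,u,v,P[2]+.040)-P))
print(s['q'],np.degrees(np.arctan2(R[1,0],R[0,0])))
E
```

```text
[ 0.09464556 -0.02117374 -0.04009654]
[ 0.09459605  0.02295961 -0.0401157 ]
[-0.02058405 -0.02313101 -0.03996696]
[-0.02063477  0.02321063 -0.03998709]
[-3.21348864e+01  2.41009203e+01  1.02563478e+02  5.28717037e-04
  5.34043003e+01  6.90528607e+01] -11.188048659018687
```

```bash
python3 -m crank '{"slide":[[-0.001,-0.02,-0.01],[-0.002,-0.055,-0.01],[-0.003,-0.1,-0.01],[-0.004,-0.145,-0.01],[-0.006,-0.19,-0.01],[-0.007,-0.235,-0.01],[-0.008,-0.275,-0.01],[-0.0085,-0.2987,-0.01]],"roll":[-0.03,-0.06,-0.09,-0.13,-0.17,-0.2,-0.23,-0.249],"grip":[0.03,0.03,0.03,0.03,0.03,0.03,0.03,0.03]}' 80
python3 -m crank '{"slide":[[0,0,0],[0,0,0],[0,0,0],[0,0,0],[0,0,0],[0,0,0],[0,0,0],[0,0,0]],"roll":[0,0,0,0,0,0,0,0],"grip":[0.03,0.03,0.03,0.03,0.03,0.03,0.03,0.03]}' 80
python3 - <<'E'
from h import *
s=observe();P=s['position'];R=s['tool_rot'];print(P,s['q'],np.degrees(np.arctan2(R[1,0],R[0,0])),s['grip_width'])
p=get_image('wrist');save(p,'w8.png');t=get_image('top');save(t,'t8.png',1)
a=t['frame'][130:330,90:290];cv2.imwrite('pics/t8c.png',cv2.resize(a[...,::-1],None,fx=3,fy=3,interpolation=cv2.INTER_CUBIC))
o=np.array([.6467,.1695]);a=np.radians(3.08);c,sn=np.cos(a),np.sin(a)
for X in [(0,.0245,.026),(0,-.0245,.026),(-.07,.035,.026),(-.07,-.035,.026),(-.05,.0245,.026),(-.05,-.0245,.026),(-.019,0,.05),(-.036,.046,.045),(-.036,-.046,.045),(.07,-.046,.01),(.07,.046,.01)]:
    w=[o[0]+c*X[0]-sn*X[1],o[1]+sn*X[0]+c*X[1],X[2]];print(X,proj(p,w))
E
```

```text
time_s: 10.9
position: [0.4838, 0.1632, 0.0579]
tool_rot: [[0.998, 0.057, -0.001], [0.057, -0.998, 0.0], [-0.001, -0.0, -1.0]]
ft_force: [0.3, 0.1, -1.1]
grip_width: 0.0431
time_s: 11.7
position: [0.4841, 0.1604, 0.0586]
tool_rot: [[0.999, 0.054, 0.0], [0.054, -0.999, 0.0], [0.0, -0.0, -1.0]]
ft_force: [-0.5, 0.1, -1.1]
grip_width: 0.0433
[0.48408444 0.16042502 0.05855846] [5.01400042e+00 2.74359638e+01 9.33258896e+01 6.08014889e-04
 5.92341985e+01 9.19453366e+01] 3.0683528015964203 0.04325874981015301
(0, 0.0245, 0.026) [228.01165864 -79.05307138]
(0, -0.0245, 0.026) [327.55375329 -79.17876448]
(-0.07, 0.035, 0.026) [215.08612926  73.94370176]
(-0.07, -0.035, 0.026) [340.77440161  73.77313113]
(-0.05, 0.0245, 0.026) [232.39197469  33.96216188]
(-0.05, -0.0245, 0.026) [323.39331528  33.84090799]
(-0.019, 0, 0.05) [277.8909901  -54.65213093]
(-0.036, 0.046, 0.045) [180.29125563  -6.72173693]
(-0.036, -0.046, 0.045) [375.52879949  -6.97697075]
(0.07, -0.046, 0.01) [ 374.75924364 -241.86624925]
(0.07, 0.046, 0.01) [ 180.37869411 -241.64030683]
```

View pics/w8.png

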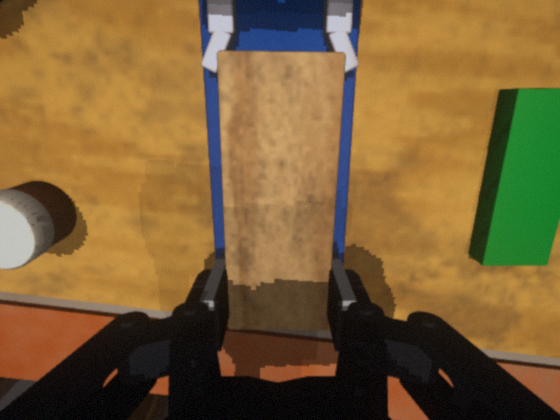

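View pics/t8c.png

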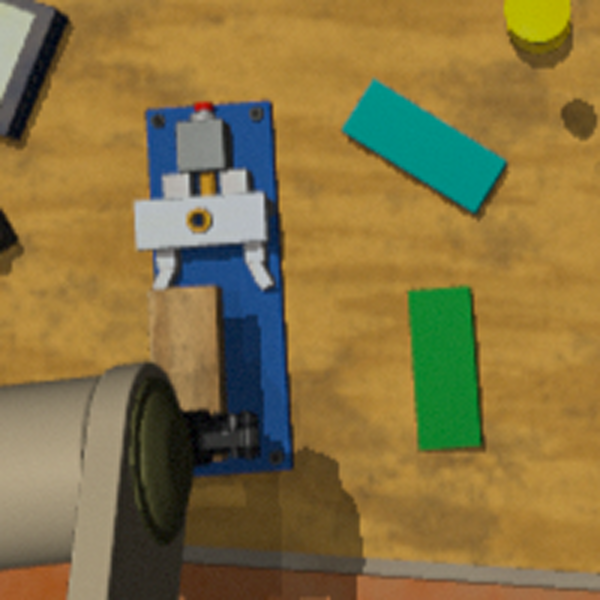

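```bash
python3 - <<'E'
from h import *
a=cv2.imread('pics/w8.png')[0:110,180:380];cv2.imwrite('pics/w8c.png',cv2.resize(a,None,fx=4,fy=4,interpolation=cv2.INTER_CUBIC))
E
```

```text
(no output)
```

View pics/w8c.png

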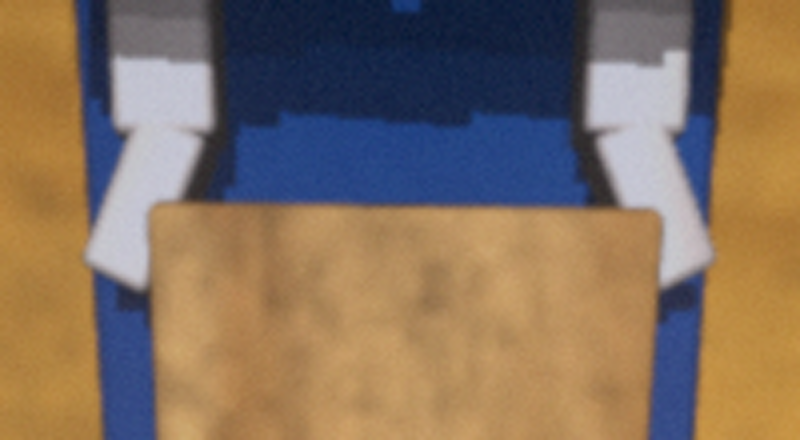

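The block's leading edge is centred at column 281.2 and the rails at 280.0. Allowing for the height difference, they line up within about 0.2 mm, and the yaw matches too. Descending.

```bash
python3 -m crank '{"slide":[[0,0,0.012],[0,0,0.026],[0,0,0.04],[0,0,0.052],[0,0,0.060],[0,0,0.065],[0,0,0.067],[0,0,0.067]],"roll":[0,0,0,0,0,0,0,0],"grip":[0.03,0.03,0.03,0.03,0.03,0.03,0.03,0.03]}' 80
python3 sv.py s9.png
```

```text
time_s: 12.6
position: [0.4842, 0.1606, -0.0084]
tool_rot: [[0.999, 0.054, 0.0], [0.054, -0.999, 0.0], [0.0, -0.0, -1.0]]
ft_force: [0.4, -0.0, -0.3]
grip_width: 0.0429
[ 0.48415383  0.16057804 -0.00838278] [ 0.3528711  -0.03649724 -0.33527226] 0.04294336437233614 12.6
```

View pics/s9.png

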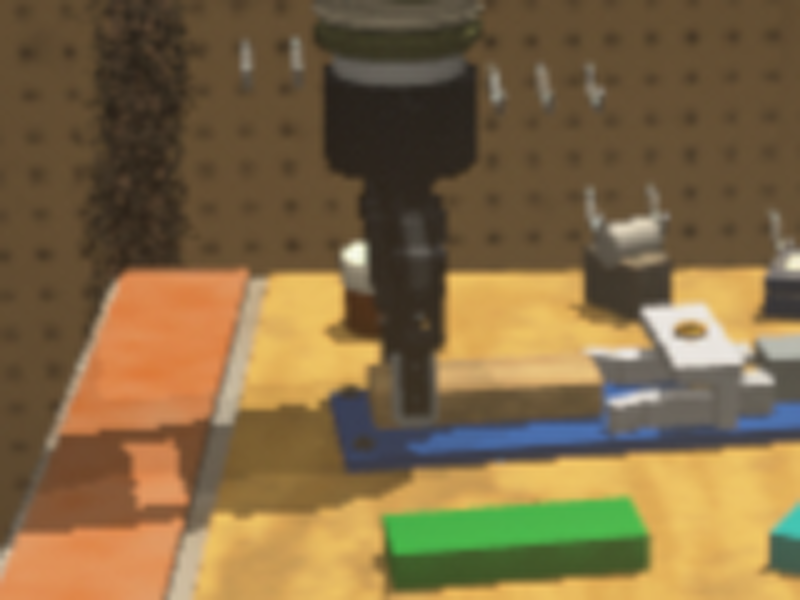

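View pics/ws9.png

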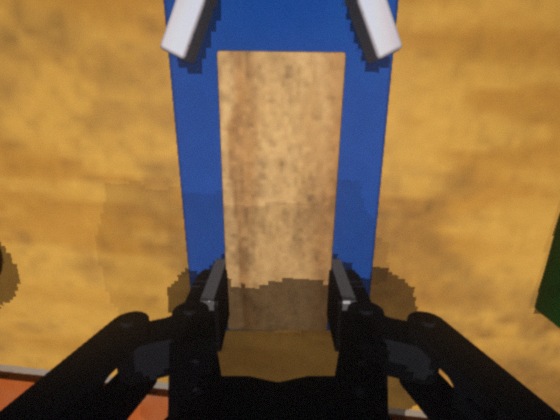

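```bash
python3 -m crank '{"slide":[[0,0,0.0003],[0,0,0.0006],[0,0,0.0009],[0,0,0.0012],[0,0,0.0015],[0,0,0.0018],[0,0,0.002],[0,0,0.002]],"roll":[0,0,0,0,0,0,0,0],"grip":[0.03,0.03,0.03,0.03,0.03,0.03,0.03,0.03]}' 80
```

```text
time_s: 13.5
position: [0.484, 0.1606, -0.0105]
tool_rot: [[0.999, 0.054, -0.0], [0.054, -0.999, 0.0], [-0.0, -0.0, -1.0]]
ft_force: [0.1, 0.2, -0.5]
grip_width: 0.0435
```

```bash
python3 -m crank '{"slide":[[0,0,0.0003],[0,0,0.0006],[0,0,0.0009],[0,0,0.0009],[0,0,0.0009],[0,0,0.0009],[0,0,0.0009],[0,0,0.0009]],"roll":[0,0,0,0,0,0,0,0],"grip":[0.03,0.03,0.03,0.03,0.03,0.03,0.03,0.03]}' 80
```

```text
time_s: 14.3
position: [0.4841, 0.1606, -0.0108]
tool_rot: [[0.999, 0.054, 0.0], [0.054, -0.999, -0.0], [0.0, 0.0, -1.0]]
ft_force: [-1.8, 0.3, 6.7]
grip_width: 0.0429
```

Contact with the plate at about 6.7 N. Sliding forward gently.

```bash
python3 -m crank '{"slide":[[0.003,0,-0.0004],[0.007,0,-0.0004],[0.011,0,-0.0004],[0.015,0,-0.0004],[0.019,0,-0.0004],[0.022,0,-0.0004],[0.024,0,-0.0004],[0.024,0,-0.0004]],"roll":[0,0,0,0,0,0,0,0],"grip":[0.03,0.03,0.03,0.03,0.03,0.03,0.03,0.03]}' 80
python3 sv.py s10.png
```

```text
time_s: 15.1
position: [0.5081, 0.1619, -0.0108]
tool_rot: [[0.999, 0.054, -0.001], [0.054, -0.999, -0.0], [-0.001, 0.0, -1.0]]
ft_force: [-2.5, 0.3, 4.7]
grip_width: 0.0431
[ 0.5080747   0.16186571 -0.01082687] [-2.46908948  0.30180793  4.6659224 ] 0.043061727084783306 15.1
```

View pics/ws10.png

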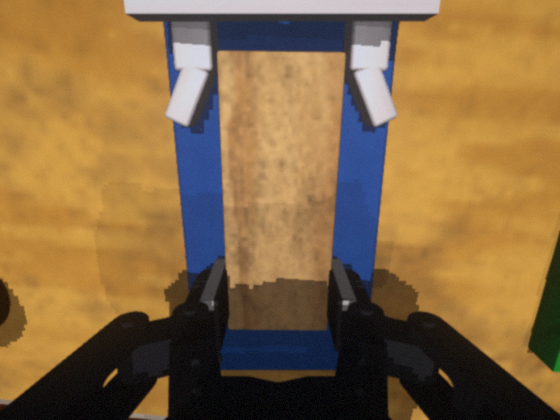

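Inside the rails with equal gaps (left 212→219, right 345→351). Continuing.

```bash
python3 -m crank '{"slide":[[0.002,0,0],[0.005,0,0],[0.008,0,0],[0.011,0,0],[0.014,0,0],[0.017,0,0],[0.02,0,0],[0.02,0,0]],"roll":[0,0,0,0,0,0,0,0],"grip":[0.03,0.03,0.03,0.03,0.03,0.03,0.03,0.03]}' 80
python3 -m crank '{"slide":[[0.001,0,0],[0.003,0,0],[0.005,0,0],[0.007,0,0],[0.009,0,0],[0.011,0,0],[0.012,0,0],[0.012,0,0]],"roll":[0,0,0,0,0,0,0,0],"grip":[0.03,0.03,0.03,0.03,0.03,0.03,0.03,0.03]}' 80
```

```text
time_s: 16.0
position: [0.5283, 0.1629, -0.0108]
tool_rot: [[0.999, 0.054, 0.0], [0.054, -0.999, 0.0], [0.0, -0.0, -1.0]]
ft_force: [-2.2, -0.7, 4.2]
grip_width: 0.043
time_s: 16.8
position: [0.5371, 0.1635, -0.0109]
tool_rot: [[0.999, 0.054, -0.006], [0.054, -0.999, -0.001], [-0.007, 0.0, -1.0]]
ft_force: [-14.3, -0.9, 14.0]
grip_width: 0.043
```

```bash
python3 sv.py s11.png; python3 - <<'E'
from h import *
s=observe();print(s['q'],s['wrist_torque'],s['ft_force'])
t=get_image('top')
a=t['frame'][130:330,90:290];cv2.imwrite('pics/t11c.png',cv2.resize(a[...,::-1],None,fx=3,fy=3,interpolation=cv2.INTER_CUBIC))
E
```

```text
[ 0.53714686  0.16349122 -0.01086999] [-14.31532626  -0.89862634  14.02903811] 0.04295217413295725 16.8
[ 4.85094008e+00  3.73010678e+01  8.82825001e+01 -2.60973939e-03
  5.47778063e+01  9.17528839e+01] [-0.30343718  2.12504115 -0.04758346] [-13.74649827  -2.08706617  14.27591411]
```

View pics/s11.png

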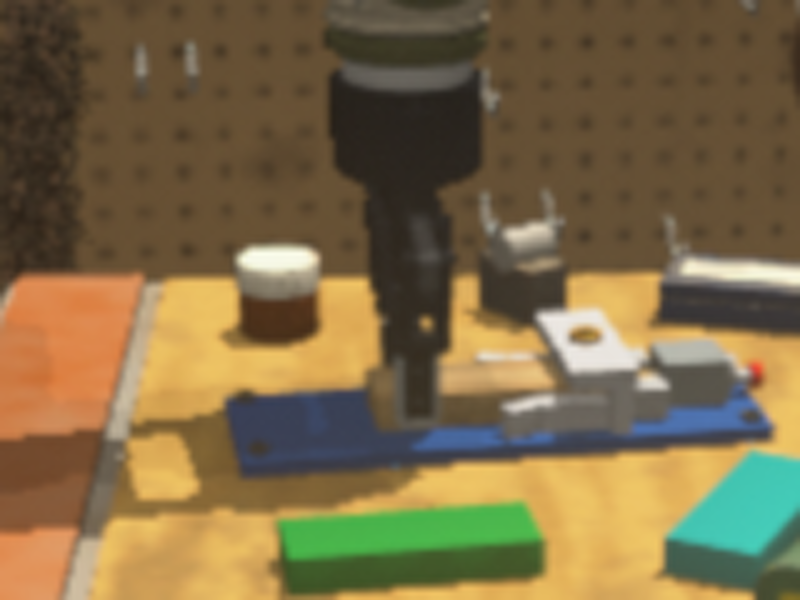

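View pics/ws11.png

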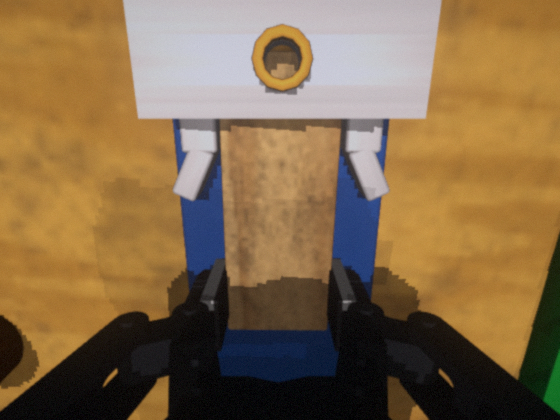

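View pics/t11c.png

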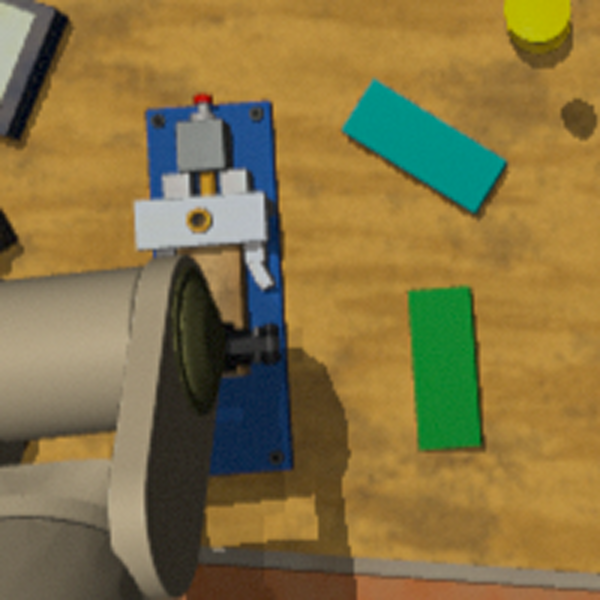

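Bushing at (282,58), block under the bridge, and the ejector's red tail is moving out behind its housing. Force is 14 N (spring plus friction). Continuing slowly with a slight relief in z.

```bash
python3 -m crank '{"slide":[[0.001,0,-0.0003],[0.003,0,-0.0005],[0.005,0,-0.0005],[0.007,0,-0.0005],[0.009,0,-0.0005],[0.01,0,-0.0005],[0.01,0,-0.0005],[0.01,0,-0.0005]],"roll":[0,0,0,0,0,0,0,0],"grip":[0.03,0.03,0.03,0.03,0.03,0.03,0.03,0.03]}' 80
python3 -m crank '{"slide":[[0.0005,0,0],[0.001,0,0],[0.0015,0,0],[0.002,0,0],[0.0025,0,0],[0.003,0,0],[0.003,0,0],[0.003,0,0]],"roll":[0,0,0,0,0,0,0,0],"grip":[0.03,0.03,0.03,0.03,0.03,0.03,0.03,0.03]}' 80
```

```text
time_s: 17.75
position: [0.5469, 0.164, -0.0108]
tool_rot: [[0.999, 0.054, -0.007], [0.054, -0.999, -0.001], [-0.007, 0.0, -1.0]]
ft_force: [-13.7, -0.9, 9.9]
grip_width: 0.0434
time_s: 18.55
position: [0.5494, 0.1641, -0.0109]
tool_rot: [[0.999, 0.054, -0.008], [0.054, -0.999, -0.001], [-0.008, 0.0, -1.0]]
ft_force: [-15.5, -2.2, 11.1]
grip_width: 0.0431
```

```bash
python3 -m crank '{"slide":[[0.0005,0,0],[0.001,0,0],[0.0015,0,0],[0.002,0,0],[0.0025,0,0],[0.003,0,0],[0.003,0,0],[0.003,0,0]],"roll":[0,0,0,0,0,0,0,0],"grip":[0.03,0.03,0.03,0.03,0.03,0.03,0.03,0.03]}' 80
python3 -m crank '{"slide":[[0.0005,0,0],[0.001,0,0],[0.0015,0,0],[0.002,0,0],[0.002,0,0],[0.002,0,0],[0.002,0,0],[0.002,0,0]],"roll":[0,0,0,0,0,0,0,0],"grip":[0.03,0.03,0.03,0.03,0.03,0.03,0.03,0.03]}' 80
python3 sv.py s12.png
```

```text
time_s: 19.35
position: [0.5512, 0.1643, -0.0108]
tool_rot: [[0.998, 0.054, -0.011], [0.054, -0.999, -0.001], [-0.011, 0.0, -1.0]]
ft_force: [-20.1, -2.6, 14.4]
grip_width: 0.0428
time_s: 20.15
position: [0.5511, 0.1642, -0.0109]
tool_rot: [[0.998, 0.054, -0.015], [0.054, -0.999, -0.002], [-0.016, 0.001, -1.0]]
ft_force: [-27.7, -3.0, 20.7]
grip_width: 0.0428
[ 0.55110782  0.16424414 -0.01086025] [-27.731975    -2.97623773  20.6571769 ] 0.042803987004289897 20.15
```

View pics/ws12.png

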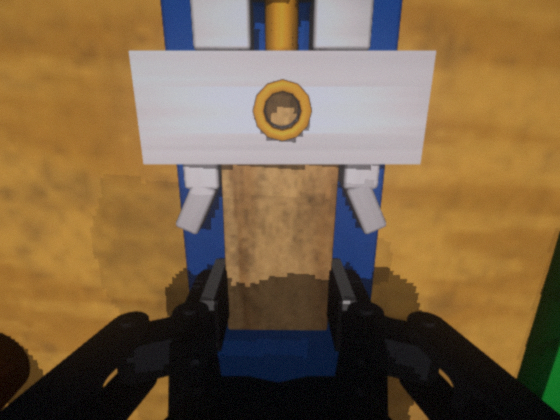

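The tool stopped advancing at x = 0.551 while the force rose to 28 N, which suggests the stop. I'll check this geometrically and look at the tilt.

```bash
python3 - <<'E'
from h import *
p=get_image('wrist')
a=np.radians(3.08);u=np.array([np.cos(a),np.sin(a)]);n=np.array([-u[1],u[0]])
o=np.array([.6467,.1695])
f=lambda c,r,z:np.round([(ray(p,c,r,z)[:2]-o)@u,(ray(p,c,r,z)[:2]-o)@n],4)
print('near end',f(279,330,.029),'bridge near edge',f(282,163,.045),'bridge far',f(282,51,.045),'bushing',f(282,110,.05),'flare tips',f(187,232,.026),f(377,232,.026), 'bend', f(220,187,.026),f(343,187,.026))
cv2.imwrite('pics/w12c.png',cv2.resize(p['frame'][20:360,150:410,::-1],None,fx=2,fy=1.75,interpolation=cv2.INTER_CUBIC))
t=get_image('top')
b=t['frame'][150:230,120:200];cv2.imwrite('pics/t12c.png',cv2.resize(b[...,::-1],None,fx=7,fy=7,interpolation=cv2.INTER_CUBIC))
q=get_image('side')
b=q['frame'][150:235,190:330];cv2.imwrite('pics/s12c.png',cv2.resize(b[...,::-1],None,fx=5.5,fy=5.5,interpolation=cv2.INTER_CUBIC))
E
```

```text
near end [-0.116 -0.   ] bridge near edge [-0.036  -0.0009] bridge far [-0.002  -0.0008] bushing [-0.0188 -0.0008] flare tips [-0.0688  0.0385] [-0.0689 -0.0411] bend [-0.0493  0.0236] [-0.0494 -0.0256]
```

View pics/s12c.png

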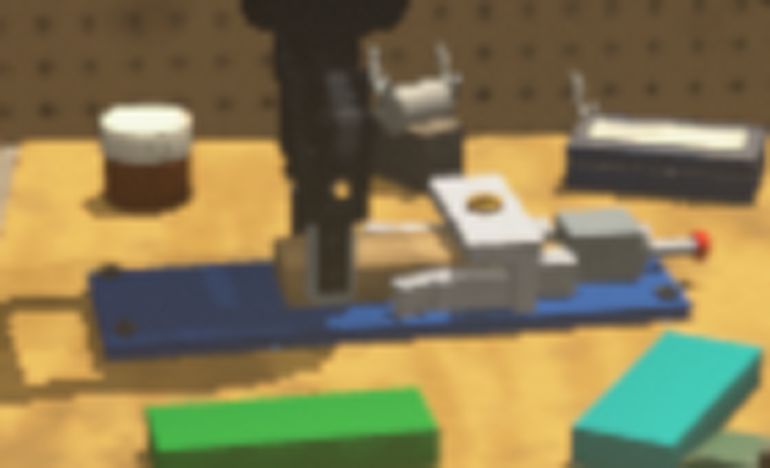

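View pics/t12c.png

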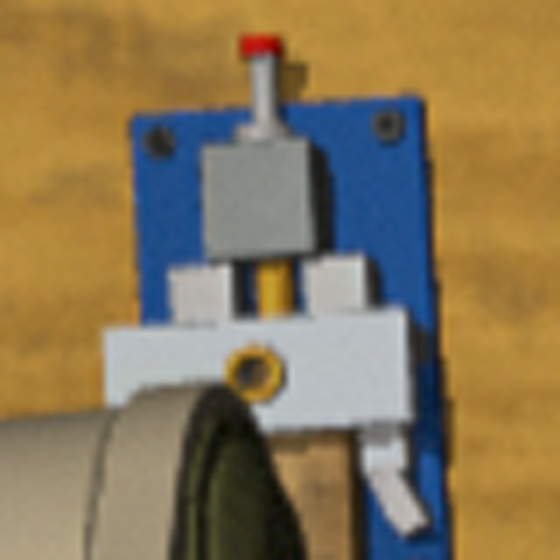

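```bash
python3 -m crank '{"slide":[[0.0005,0,0],[0.001,0,0],[0.001,0,0],[0.001,0,0],[0.001,0,0],[0.001,0,0],[0.001,0,0],[0.001,0,0]],"roll":[0,0,0,0,0,0,0,0],"grip":[0.03,0.03,0.03,0.03,0.03,0.03,0.03,0.03]}' 80
python3 - <<'E'
from h import *
t=get_image('top');q=get_image('side')
a=np.radians(3.08);u=np.array([np.cos(a),np.sin(a)]);o=np.array([.6467,.1695])
def red(img,box):
    r0,r1,c0,c1=box;f=img[r0:r1,c0:c1].astype(int);w=np.clip(f[...,0]-np.maximum(f[...,1],f[...,2])-70,0,None).astype(float)
    y,x=np.mgrid[r0:r1,c0:c1];return (x*w).sum()/w.sum(),(y*w).sum()/w.sum()
bt=(145,172,145,170)
t0=cv2.imread('pics/t1.png')[...,::-1];s0=cv2.imread('pics/s1.png')[...,::-1]
r0=red(t0,bt);r1=red(t['frame'],bt);print(r0,r1,((ray(t,*r1,.0195)-ray(t,*r0,.0195))[:2])@u)
bs=(180,205,290,335)
r0=red(s0,bs);r1=red(q['frame'],bs);print(r0,r1)
for k in(.0,.02): print(proj(q,[*(o+u*(.08+k)),.0195]))
s=observe();print(s['position'],s['ft_force'],s['wrist_torque'],s['grip_width'],s['time_s'])
p=get_image('wrist');save(p,'w13.png')
E
```

```text
time_s: 21.2
position: [0.5511, 0.1643, -0.0109]
tool_rot: [[0.998, 0.055, -0.018], [0.055, -0.999, -0.002], [-0.018, 0.001, -1.0]]
ft_force: [-32.8, -4.6, 24.7]
grip_width: 0.0427
(np.float64(156.81069958847738), np.float64(164.7668038408779)) (np.float64(156.34282325029656), np.float64(155.83985765124555)) 0.019693749466382266
(np.float64(309.8351254480287), np.float64(193.38351254480287)) (np.float64(317.18125), np.float64(192.815625))
[313.15690868 194.8834228 ]
[320.50446652 194.4060447 ]
[ 0.55105512  0.16425993 -0.0108832 ] [-32.41061469  -4.70542818  24.59406916] [-0.70751694  4.75868761 -0.13035792] 0.043047707121273336 21.3
```

View pics/w13.png

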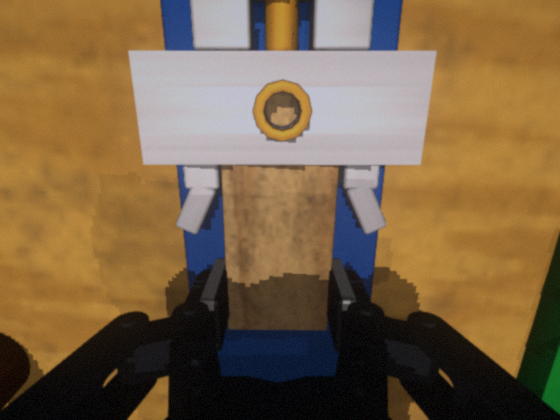

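The pin has travelled 19.7 mm in the top view and 20.0 mm in the side view, so the block is seated. I'll hold for 0.8 s to check it is stable, then hand in.

```bash
python3 -m crank '{"slide":[[0,0,0],[0,0,0],[0,0,0],[0,0,0],[0,0,0],[0,0,0],[0,0,0],[0,0,0]],"roll":[0,0,0,0,0,0,0,0],"grip":[0.03,0.03,0.03,0.03,0.03,0.03,0.03,0.03]}' 80 && python3 -c "from rig import *; print(close_job())"
```

```text
time_s: 22.15
position: [0.551, 0.1643, -0.0109]
tool_rot: [[0.998, 0.055, -0.018], [0.054, -0.999, -0.002], [-0.018, 0.001, -1.0]]
ft_force: [-32.8, -4.7, 23.2]
grip_width: 0.0434
the job is handed in; nothing more can be done
None
```

The pine offcut is seated on the stop and still held and pressed there by the gripper. I handed the job in at about 22 s. I laid the block on the plate, slid it slowly between the rails and pushed the ejector pin in until the tool stopped advancing.

**Checks that agreed:**
- **Pin travel:** 19.7 mm in the top view and about 20.0 mm in the side view, against 20 mm for a seated block.
- **Hold:** the tool stayed at x = 0.551 m through the last 3 mm of commanded push. The force then held steady at about 33 N along the push and 23 N on the plate over the last 0.8 s.
- **Other things:** the arm touched none of them in any step. The last pictures still show the green and teal blocks in place, but I did not re-check the rest one by one.

**Checks that failed or disagreed:**
- **First grasp:** it closed on air, because the fingertips end about 20 mm short of the reported tool point. I saw this in the side view and regrasped lower.
- **Leading end:** working from the tool and camera positions, it came out about 0.6 to 1 mm short of the stop. That is within the 2 mm camera calibration.
- **Tool tilt:** the tool leans about 1° under the push. The tool height did not change, so the block appears to lie flat, but no picture showed that clearly.

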